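Tug, free and hold open the cover of a vial cooler

ROBOT

A 6-joint arm with a two-finger parallel gripper is mounted at the origin on the work surface. World frame = base frame: x ahead of the robot, y to its left, z up, the work surface at z = 0. Lengths are in mm, angles in rad, forces in N, time in s.
With the tool pointing down it reaches from about 350 to 875 mm from the base axis. Payload 4.2 kg.
Tool frame: the origin (TCP) lies midway between the tips of the shut fingers; the grasp point (between the pads) lies 19 mm behind it (env.grip_depth is the distance from the TCP to the grasp point, in mm); z points along the fingers, y is the line along which they close (so a half turn about z gives the same grasp; the last joint's range is limited). The gripper opens to 87 mm and grips with 3 to 60 N. Pads are 19 mm wide; open, the fingers measure 117 mm over their backs; the gripper's body (75 mm by 190 mm) begins 51 mm behind the grasp point.
Start: joints at [1.478, 0.385, 0.008, 0, -1.194, -0.259], TCP at [215.335, 586.711, 199.75] pointing down, gripper open.
Joint ranges: [-3.14, 3.14], [-1.21, 2.06], [-1.07, 1.41], [-3.16, 2.05], [-2.99, -0.16], [-3.1, 3.1]. Speed limits (rad/s): [2.79, 2.79, 3.14, 3.14, 3.14, 3.14].

INTERFACE

Orientations are given as [roll, pitch, yaw] about the fixed x, y, z axes, in that order (R = Rz(yaw) Ry(pitch) Rx(roll)).
In Python, from cell import sense, grab_frame, camera_params, workorder, env gives the robot as it stands.
- The arm moves only by the shell command python3 -m handwheel 'ROWS' [FORCE]. ROWS is JSON, a list of rows, each a list of 3 entries, a list of its own where there are three numbers: the turn, a rotation vector about the tool's x, y, z in rad, then the shift along the tool's x, y, z in cm, then the closure in counts, from 0 (fully open) to 255 (shut). A call has exactly 5 rows; each row shifts and turns the commanded pose from where the row before left it, along the tool's axes as they then stand; what a row does not reach is not made up. A row lasts 1/12 s, in which the tool goes at most 41.7 mm and 7.16 degrees, less where a joint would pass 70% of its speed; a pose out of reach is approached as far as the arm can. A call with a gripper value outside its range is refused whole. The fingers move at their own pace and stop on an object; FORCE is the grip in N (left out, the last holds). Time passes only in rows, so rows that do not move let the fingers close, or fill a call up. It gives the time, the measured TCP pose, the force, the opening and the grip force at its end, in the units of the state.
- sense(): the state, without advancing time (a new reading comes with each control period).
- grab_frame(name): name is "scene" or "side" or "wrist"; returns the picture (384x512x3 uint8, red, green, blue); there is no depth.
- camera_params(name): a dict with "vertical_fov" (degrees; the focal length in pixels is half the picture's height over the tangent of half this angle, whatever the lens; pixels are square), "cx", "cy" (the principal point, pixels), "distortion" ([k1, k2, p1, p2, k3] as OpenCV has them; the pictures are not rectified), "view" (4x4, takes a point from world to camera coordinates); the wrist camera has in their place "mount" (4x4, takes a point from camera to tool coordinates, whose origin is the TCP and whose axes are the flange's). Camera axes: x right, y up, looking along -z (the intrinsics and any distortion apply to the point x, -y, -z); pixel columns grow to the right and rows downward; lengths in mm; the calibration is good to about 2 mm. A picture is of the moment at which its call begins: read the wrist's pose just before it. camera_params takes no time and is no camera call.
- workorder.sign_off(): hands the job in; it is judged then, once.
The state is a dict: "t": time; "qpos": joint angles; "qd": joint speeds; "joint_efforts": joint torques, N m; "position": TCP position; "eef_rot": TCP orientation; "wrist_force": force on the tool from outside, world axes, zero at the start; "ft_torque": the same for the moment, N m; "opening": opening from 0.0 (shut) to 1.0 (fully open); "grip_force": force on a finger pad.
Only numpy, scipy, OpenCV 4.12 (cv2) and the standard library are available. Lean on these libraries where they do the work, as an engineer would, in place of code of your own. Each camera call takes 0.05 s, during which the arm holds its last target. There are 200 camera calls.

TASK

The vial cooler's white cover may or may not be caught by its slide catch, and you cannot see which. With the catch left as it stands, first give the steel bar on the cover a gentle upward tug; if the cover is caught, slide the catch's black tab fully to its stop, away from the bar, and then lift the cover by its bar to about 50 degrees or more. Finish while still holding the cover open by its bar (it falls shut if let go), and leave the bottle, the beaker and the holder block where they stand.

Things in the scene. Friction and masses are not known exactly. Their poses are not given: they have to be found in the camera images.
- cooler: vial cooler, a fixed white box 280 (its x) x 290 (its y) x 130 mm high. Origin: centre of its underside, on the table. Its front faces its own -x (towards the robot at yaw 0), z is up. The front 80 mm of its top is a flat ledge 130 mm above the table (own x -140 to -60 mm); behind it lies the cover, over a well with vials.
- cover (a joint): angle of the cover, rad: 0 shut, grows as its front edge rises, stop at 1.3. White plate 190 (x) x 290 (y) x 10 mm, top face 140 mm above the table when shut, about 0.25 to 0.5 kg, hinged at its rear edge; lifting it at the bar takes 1.5 to 3 N. It never stays up by itself. If caught, it gives only about 2 mm (0.012 rad) and then stops hard; a tug of 5 to 10 N at the bar tells; more than 40 N would break the catch.
- cover_bar (a point): middle of the round steel bar by which the cover is lifted: 10 mm diameter, 120 mm long along the cooler's y axis, on two 8 mm thick posts at its ends (104 mm clear between them). The bar's axis is 176 mm above the table when the cover is shut, 36 mm above the cover's top face, 15 mm behind the cover's front edge. The bar may be pinched from above and can turn between the fingers as the cover swings.
- cover_hinge (a point): point on the cover's hinge axis (which runs along the cooler's y), in the middle of the cover's width, 130 mm above the table. With the cover shut the bar's axis is 175 mm in front of it (towards the cooler's -x) and 46 mm above it.
- catch (a joint): travel of the slide catch, m: 0 as it stands at the start, grows as the tab slides along the cooler's -y (away from the bar's middle) to its stop at 0.025, where a caught cover is surely free. About 3 N of friction; it stays where it is left. It reads and looks the same whether or not the cover is caught.
- catch_tab (a point): centre of the catch's upright black tab on the front ledge: 24 (cooler's x) x 12 (cooler's y) x 33 mm, its top 35 mm above the ledge; this point is 18 mm above the ledge. It stands at the cooler's x -105, y -70 mm at the start. It can be pushed from the side by the shut fingers or pinched across its 12 mm.
- reagent_bottle: loose amber bottle with a blue cap, 72 mm diameter, 150 mm high, beside the cooler on the robot's left; origin at the centre of its underside. Not to be moved.
- beaker: loose glass beaker, 70 mm diameter, 85 mm high, on the robot's right; origin at the centre of its underside. Not to be moved.
- holder_block: loose white block 50 x 130 x 35 mm with four black vial holders on it (69 mm high in all), on the robot's right; origin at the centre of its underside. Not to be moved.

How it is judged (in metres and radians):
On the way:
1. the cover has been tugged with the catch still as it stood: it pulled against the catch with 2 N or more, or came up freely by 0.06 rad (value of joint catch below 0.005 m and (contact force between catch and cover above 2 N or value of joint cover above 0.06 rad)), for 0.02 s.
At the end, for the whole second after the job is handed in: The cover stands open by at least 0.8 rad (46 degrees), still (under 0.15 rad/s), with the fingers at its bar (grasp point within 60 mm of the bar's middle) carrying it (contact force over 0.5 N; nothing else can hold it up); bottle, beaker and holder block within 30 mm of where they stood (value of joint cover above 0.8 rad and velocity of joint cover between -0.15 and 0.15 rad/s and contact force between the fingers and cover above 0.5 N and distance between the grasp point and cover_bar below 0.06 m and distance of each of reagent_bottle, beaker, holder_block from where it was at the start of the episode below 0.03 m); the arm keeps its last pose, push and grip.
It fails at once if the catch is wrenched: over 40 N between the caught cover and the catch (contact force between catch and cover above 40 N).
It fails at once if the reagent bottle is moved by more than 30 mm (distance of reagent_bottle from where it was at the start of the episode above 0.03 m).
It fails at once if the beaker is moved by more than 30 mm (distance of beaker from where it was at the start of the episode above 0.03 m).
It fails at once if the holder block is moved by more than 30 mm (distance of holder_block from where it was at the start of the episode above 0.03 m).
It also fails if it takes over 61 s, if anything falls off the work surface, if the arm or the gripper's body presses on something with over 40 N, if the wrist force passes 120 N, or if a joint passes its speed limit or range.

## Working session

There is one attempt and no reset: what is moved stays moved. The work goes in short steps, Python scripts to look and compute and a shell command to move; the robot and the scene stay as the last step left them, time stands still between calls to the robot, and variables do not carry over. Pictures are saved under pics/ and viewed, at most 10 in all, crops included, and the job is handed in when it is done.

```bash
mkdir -p pics; ls; python3 - <<'E'
from cell import *
import cv2,numpy as np
print(sense()); print(env.grip_depth)
ims=[]
for n in("scene","side"):
    im=grab_frame(n);cv2.imwrite(f"pics/{n}0.png",im[...,::-1]);ims.append(im)
    print(n,camera_params(n))
print(camera_params("wrist"))
E
```

```text
pics
{'t': 0.0, 'qpos': array([ 1.47756731e+00,  3.85539601e-01,  6.59578042e-03, -4.87369349e-04,
       -1.19400772e+00, -2.58599436e-01]), 'qd': array([-1.16467445e-03, -1.35181596e-05, -2.83115800e-04,  5.50638985e-05,
        1.35806268e-03,  1.50969930e-03]), 'joint_efforts': array([-7.75212866e-04, -3.90666282e+01,  1.87402028e+01,  4.21972767e+00,
        1.09022402e-02, -1.94637232e-04]), 'position': array([215.14650877, 586.08951873, 198.65987232]), 'eef_rot': array([ 3.13939327e+00, -1.13417666e-04, -3.52008137e-01]), 'wrist_force': array([0.72741066, 0.42601911, 0.06884414]), 'ft_torque': array([ 0.03202052,  0.04687879, -0.00998174]), 'grip_force': 0.0, 'opening': 0.9984097753552853}
18.700000000000003
scene {'vertical_fov': 52.23725548242717, 'cx': 254.73510486004844, 'cy': 198.82099504803995, 'distortion': array([-0.08283321,  0.        ,  0.        ,  0.        ,  0.        ]), 'view': array([[ 7.36682050e-01,  6.76210989e-01,  6.18516533e-03,
        -4.14136954e+02],
       [-4.58272912e-01,  4.92486915e-01,  7.39893625e-01,
         1.78312711e+02],
       [ 4.9727
[... 506 characters left out ...]
2],
       [-1.64706583e-02,  6.79111579e-01,  7.33850244e-01,
        -1.44972903e+03],
       [ 0.00000000e+00,  0.00000000e+00,  0.00000000e+00,
         1.00000000e+00]])}
{'vertical_fov': 70.08007281434666, 'cx': 258.161448119091, 'cy': 190.44228495004188, 'distortion': array([-0.02397903,  0.        ,  0.        ,  0.        ,  0.        ]), 'mount': array([[ 1.34837521e-04,  9.64148549e-01,  2.65363068e-01,
         7.31594864e+01],
       [ 9.99999219e-01,  1.99686465e-04, -1.23364880e-03,
         8.42401262e-01],
       [-1.24241012e-03,  2.65363027e-01, -9.64147769e-01,
        -1.84250207e+02],
       [ 0.00000000e+00,  0.00000000e+00,  0.00000000e+00,
         1.00000000e+00]])}
```

View pics/scene0.png

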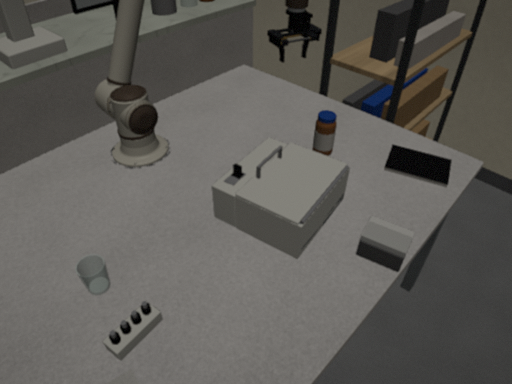

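View pics/side0.png

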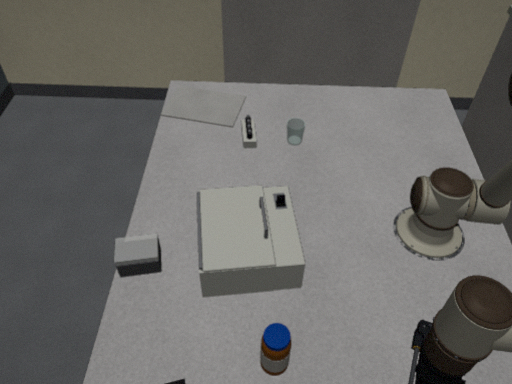

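The scene picture shows the cooler with the tab near (237,170) and the bar from (259,172) to (281,152). In the side picture the tab is near (280,201) and the bar runs (263,198)–(267,236). I'll enlarge both crops.

```bash
python3 - <<'E'
import cv2,numpy as np
a=cv2.imread("pics/scene0.png")[130:230,205:355]; b=cv2.imread("pics/side0.png")[180:300,190:310]
a=cv2.resize(a,None,fx=3,fy=3*1.2,interpolation=3); b=cv2.resize(b,None,fx=3,fy=3,interpolation=3)
m=np.hstack([a[:360],b]);m=cv2.convertScaleAbs(m,alpha=1.5)
print(m.shape);cv2.imwrite("pics/crop0.png",m)
E
cat > h.py <<'E'
from cell import *
import numpy as np, cv2
from scipy.spatial.transform import Rotation as Rn
def cam(n,st=None):
    c=camera_params(n); f=192/np.tan(np.radians(c["vertical_fov"]/2))
    K=np.array([[f,0,c["cx"]],[0,f,c["cy"]],[0,0,1]])
    if n=="wrist":
        T=np.eye(4);T[:3,:3]=Rn.from_euler("xyz",st["eef_rot"]).as_matrix();T[:3,3]=st["position"]
        V=np.linalg.inv(T@c["mount"])
    else: V=c["view"]
    return K,c["distortion"],V
def ray(C,px):
    K,d,V=C; u=cv2.undistortPoints(np.array([[px]],float),K,d)[0,0]
    R=V[:3,:3]; return -R.T@V[:3,3], R.T@np.array([u[0],-u[1],-1])
def onz(C,px,z):
    o,d=ray(C,px); return o+d*(z-o[2])/d[2]
def tri(C1,p1,C2,p2):
    A=[];b=[]
    for C,p in((C1,p1),(C2,p2)):
        o,d=ray(C,p);d=d/np.linalg.norm(d);P=np.eye(3)-np.outer(d,d);A.append(P);b.append(P@o)
    return np.linalg.lstsq(np.vstack(A),np.hstack(b),rcond=None)[0]
def proj(C,X):
    K,d,V=C;x=V[:3,:3]@X+V[:3,3];return cv2.projectPoints(np.array([[x[0],-x[1],-x[2]]]),np.zeros(3),np.zeros(3),K,d)[0].ravel()
E
```

```text
(360, 810, 3)
```

View pics/crop0.png

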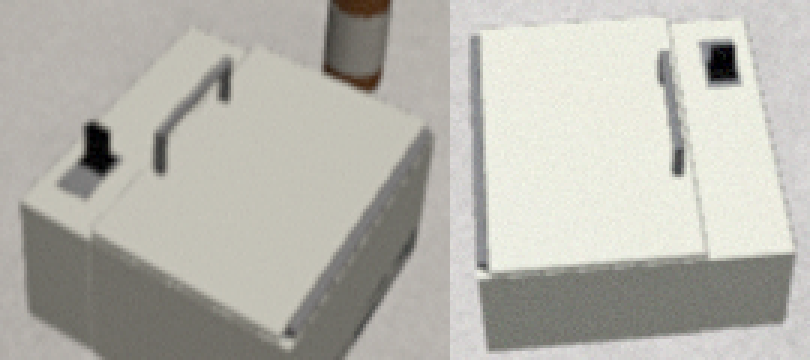

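Scene crop: bar ends at (258.3,166.7) and (280.7,146.1), tab top at (237.3,163.9). Side crop: bar ends at (261,197.3) and (266,229.3), tab top near (281,196.7). The cover corners are visible in both.

```bash
python3 - <<'E'
from h import *
np.set_printoptions(precision=1,suppress=True)
S,D=cam("scene"),cam("side")
for n,a,b,z in [("barR",(258.3,166.7),(261,197.3),181),("barL",(280.7,146.1),(266,229.3),181),("tab",(237.3,163.9),(281,196.7),165),
 ("FR",(236.7,195.3),(262.7,186),140),("BR",(301.7,224.4),(199.3,191.7),140),("BL",(348.3,166.1),(200,270),140),("FL",(290,143.3),(275.7,264),140)]:
    print(n,onz(S,a,z),onz(D,b,z),tri(S,a,D,b))
print("bottle/beaker/block",onz(D,(275,365),0),onz(S,(98,287),0),onz(S,(133,332),15))
E
```

```text
barR [537.7  38.9 181. ] [531.1  48.4 181. ] [532.   44.1 175.6]
barL [520. 153. 181.] [514.6 162.7 181. ] [514.9 158.9 175.9]
tab [473.5  24.6 165. ] [473.7  28.7 165. ] [472.9  26.3 163.2]
FR [542.6 -49.  140. ] [527.5 -35.4 140. ] [530.6 -41.8 130.4]
BR [729.9 -17.6 140. ] [715.2  -2.8 140. ] [720.6 -10.1 129.8]
BL [687.2 256.  140. ] [680.5 270.8 140. ] [682.1 265.8 132. ]
FL [494.6 231.1 140. ] [486.5 243.7 140. ] [487.2 239.5 133. ]
bottle/beaker/block [480.6 451.5   0. ] [ 417. -423.    0.] [ 593.5 -436.4   15. ]
```

Cooler yaw is about 0.15 rad, the bar's middle is near (524,101,176), and the tab is near (474,25). Next I'll raise the arm, turn the fingers across the bar, and travel high over the bottle.

```bash
python3 -m handwheel '[[[0,0,0.107],[0,0,-2.2],0],[[0,0,0.107],[0,0,-2.2],0],[[0,0,0.107],[0,0,-2.2],0],[[0,0,0.107],[0,0,-2.2],0],[[0,0,0.107],[0,0,-2.2],0]]'
python3 -m handwheel '[[[0,0,0.107],[0,0,0],0],[[0,0,0.107],[0,0,0],0],[[0,0,0.107],[0,0,0],0],[[0,0,0.107],[0,0,0],0],[[0,0,0.107],[0,0,0],0]]'
python3 -m handwheel '[[[0,0,0],[2.6,-1.15,0],0],[[0,0,0],[2.6,-1.15,0],0],[[0,0,0],[2.6,-1.15,0],0],[[0,0,0],[2.6,-1.15,0],0],[[0,0,0],[2.6,-1.15,0],0]]'
python3 -m handwheel '[[[0,0,0],[2.6,-1.15,0],0],[[0,0,0],[2.6,-1.15,0],0],[[0,0,0],[2.6,-1.15,0],0],[[0,0,0],[2.6,-1.15,0],0],[[0,0,0],[2.6,-1.15,0],0]]'
```

```text
t: 0.52
position: [215.2, 586.3, 310.2]
eef_rot: [3.141, -0.001, -0.892]
wrist_force: [0.7, -0.2, 0.1]
opening: 1.001
grip_force: 0.0
t: 0.93
position: [215.2, 586.4, 309.0]
eef_rot: [3.141, -0.001, -1.427]
wrist_force: [-0.0, 0.3, -0.4]
opening: 0.998
grip_force: 0.0
t: 1.35
position: [291.8, 465.3, 309.2]
eef_rot: [3.141, -0.001, -1.422]
wrist_force: [1.0, -0.1, 0.7]
opening: 1.003
grip_force: 0.0
t: 1.77
position: [367.9, 345.2, 309.4]
eef_rot: [3.141, -0.0, -1.422]
wrist_force: [0.1, 0.3, -0.7]
opening: 0.999
grip_force: 0.0
```

```bash

python3 -m handwheel '[[[0,0,0],[2.6,-1.15,0],0],[[0,0,0],[2.6,-1.15,0],0],[[0,0,0],[2.6,-1.15,0],0],[[0,0,0],[2.6,-1.15,0],0],[[0,0,0],[2.6,-1.15,0],0]]' >/dev/null
python3 -m handwheel '[[[0,0,0],[2.6,-1.15,0],0],[[0,0,0],[2.6,-1.15,0],0],[[0,0,0],[2.6,-1.15,0],0],[[0,0,0],[2.6,-1.15,0],0],[[0,0,0],[0,0,0],0]]'
python3 - <<'E'
from h import *
s=sense();im=grab_frame("wrist");np.save("w1.npy",im)
print(s["position"],s["eef_rot"]);C=cam("wrist",s)
for X in((523.5,101.5,176),(532,44,176),(515,159,176),(473,26,165)):print(proj(C,np.array(X)))
import json;json.dump({"position":list(s["position"]),"eef_rot":list(s["eef_rot"])},open("w1.json","w"))
cv2.imwrite("pics/w1.png",cv2.convertScaleAbs(im[...,::-1],alpha=1.4))
E
```

```text
t: 2.6
position: [506.1, 127.4, 309.0]
eef_rot: [3.14, -0.001, -1.426]
wrist_force: [-0.8, 1.3, -0.2]
opening: 1.001
grip_force: 0.0
[506.06374913 127.38187037 308.97554669] [ 3.14017141e+00 -1.39020749e-03 -1.42626247e+00]
[246.32323107 156.15652767]
[245.64118781 103.90249682]
[246.96235243 203.78620324]
[299.45745762  95.85004393]
```

View pics/w1.png

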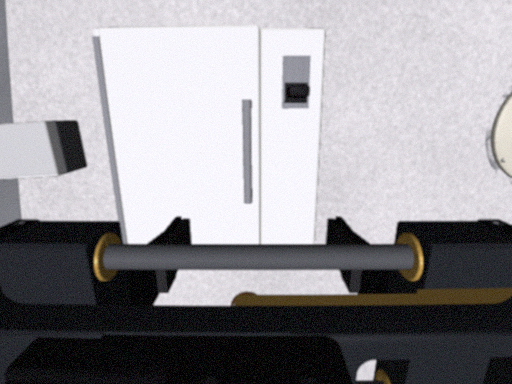

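The wrist picture shows the bar from (247,100) to (248,203) and the tab top near (298,91), within 2–5 px of where my estimate projects. I'll refine from these pixels.

```bash
python3 - <<'E'
from h import *
import json
np.set_printoptions(precision=1,suppress=True)
im=np.load("w1.npy").astype(int).mean(2)
s=json.load(open("w1.json"));C=cam("wrist",s)
# bar: columns dark between 235..258 per row
r=im[92:212,236:257]; w=np.clip(200-r,0,None)*0+ (r<150)
rows=[(i+92,w[i].sum(), (np.arange(236,257)*w[i]).sum()/max(1,w[i].sum())) for i in range(len(w)) if w[i].sum()>=3]
print(rows[0],rows[-1],np.mean([x[2] for x in rows]))
a=(np.mean([x[2] for x in rows[:20]]),rows[0][0]);b=(np.mean([x[2] for x in rows[-20:]]),rows[-1][0])
A,B=onz(C,a,176),onz(C,b,176);print(a,b,A,B,(A+B)/2,np.linalg.norm(A-B),np.arctan2(*(A-B)[:2])*1)
t=im[50:115,275:318];ys,xs=np.where(t<25);print("tab dark",xs.min()+275,xs.max()+275,ys.min()+50,ys.max()+50)
m=(A+B)/2;p=s["position"];R=Rn.from_euler("xyz",s["eef_rot"]).as_matrix()
print("tool shift to bar",R.T@(m-p)); print("tab", onz(C,(297.5,92),165))
E
```

```text
(99, np.float64(8.0), np.float64(246.5)) (203, np.float64(7.0), np.float64(248.0)) 247.05238095238096
(np.float64(246.5), 99) (np.float64(247.875), 203) [531.8  38.7 176. ] [514.  157.8 176. ] [522.9  98.3 176. ] 120.43400849729295 2.9939514194771317
tab dark 286 307 84 101
tool shift to bar [ 31.  -12.7 133. ]
tab [476.   22.2 165. ]
```

```bash

python3 -m handwheel '[[[0,0,0],[1.55,-0.64,0],0],[[0,0,0],[1.55,-0.64,0],0],[[0,0,0],[0,0,2],0],[[0,0,0],[0,0,2],0],[[0,0,0],[0,0,2],0]]' >/dev/null
python3 -m handwheel '[[[0,0,0],[0,0,2],0],[[0,0,0],[0,0,2],0],[[0,0,0],[0,0,2],0],[[0,0,0],[0,0,2],0],[[0,0,0],[0,0,1],0]]'
python3 -m handwheel '[[[0,0,0],[0,0,0],150],[[0,0,0],[0,0,0],150],[[0,0,0],[0,0,0],150],[[0,0,0],[0,0,0],150],[[0,0,0],[0,0,0],150]]' 15
python3 - <<'E'
from h import *
s=sense();im=grab_frame("wrist")
cv2.imwrite("pics/w2.png",cv2.convertScaleAbs(im[...,::-1],alpha=1.4))
E
```

```text
t: 3.48
position: [520.0, 102.0, 157.0]
eef_rot: [3.137, -0.001, -1.421]
wrist_force: [-0.8, 0.3, -1.0]
opening: 0.998
grip_force: 0.0
t: 3.9
position: [522.6, 102.2, 160.9]
eef_rot: [-3.139, 0.001, -1.422]
wrist_force: [-0.2, -0.3, -0.1]
opening: 0.706
grip_force: 0.0
```

View pics/w2.png

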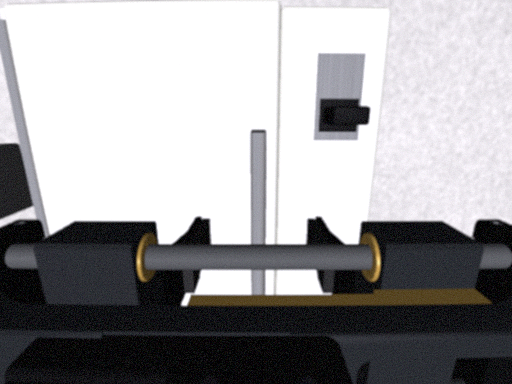

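The bar at column 258 runs midway between the fingers (205–312), with the posts clear. I'll close on it.

```bash

for i in 1; do python3 -m handwheel '[[[0,0,0],[0,0,0],255],[[0,0,0],[0,0,0],255],[[0,0,0],[0,0,0],255],[[0,0,0],[0,0,0],255],[[0,0,0],[0,0,0],255]]' 15; done
python3 -m handwheel '[[[0,0,0],[0,0,0],255],[[0,0,0],[0,0,0],255],[[0,0,0],[0,0,0],255],[[0,0,0],[0,0,0],255],[[0,0,0],[0,0,0],255]]' 20
python3 -m handwheel '[[[0,0,0],[0,0,0],255],[[0,0,0],[0,0,0],255],[[0,0,0],[0,0,0],255],[[0,0,0],[0,0,0],255],[[0,0,0],[0,0,0],255]]' 20
```

```text
t: 4.37
position: [522.0, 101.8, 159.7]
eef_rot: [3.142, -0.0, -1.422]
wrist_force: [0.2, -0.7, -0.9]
opening: 0.275
grip_force: 0.0
t: 4.78
position: [522.0, 101.9, 159.7]
eef_rot: [3.142, -0.0, -1.422]
wrist_force: [-0.2, 0.8, -0.3]
opening: 0.011
grip_force: 0.0
t: 5.2
position: [522.0, 101.9, 159.7]
eef_rot: [3.142, 0.0, -1.422]
wrist_force: [-0.2, 0.4, 0.4]
opening: 0.004
grip_force: 0.0
```

It closed fully (opening 0.004) with no grip force, so it missed the bar. I'll look before moving.

```bash

python3 - <<'E'
from h import *
a=grab_frame("wrist");b=grab_frame("scene")[120:240,200:360];c=grab_frame("side")[170:290,190:350]
b=np.vstack([b,c]);b=cv2.resize(b,(256*1+ 64,480),interpolation=3)
a=cv2.resize(a,(480,360));a=np.vstack([a,np.zeros((120,480,3),np.uint8)])
m=np.hstack([a,b]);cv2.imwrite("pics/m3.png",cv2.convertScaleAbs(m[...,::-1],alpha=1.4))
E
```

```text
(no output)
```

View pics/m3.png

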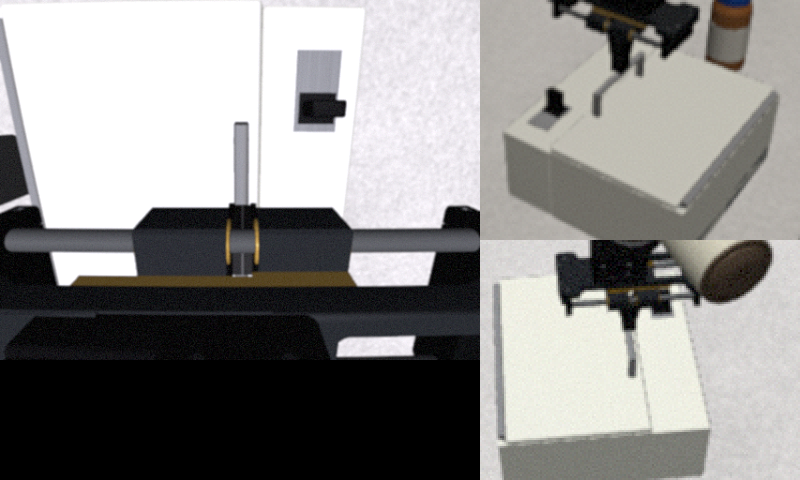

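The bar (column 242) seems to lie between the fingers, although the opening reads shut. A gentle upward tug in small steps will tell.

```bash

python3 -m handwheel '[[[0,0,0],[0,0,-0.05],255],[[0,0,0],[0,0,-0.05],255],[[0,0,0],[0,0,-0.05],255],[[0,0,0],[0,0,0],255],[[0,0,0],[0,0,0],255]]'
python3 -m handwheel '[[[0,0,0],[0,0,-0.05],255],[[0,0,0],[0,0,-0.05],255],[[0,0,0],[0,0,-0.05],255],[[0,0,0],[0,0,0],255],[[0,0,0],[0,0,0],255]]'
```

```text
t: 5.77
position: [522.0, 101.9, 161.3]
eef_rot: [-3.141, 0.0, -1.422]
wrist_force: [0.2, 0.5, -0.6]
opening: 0.008
grip_force: 0.0
t: 6.18
position: [522.0, 101.9, 162.8]
eef_rot: [-3.141, 0.0, -1.422]
wrist_force: [0.1, -0.5, -0.2]
opening: 0.004
grip_force: 0.0
```

```bash

python3 - <<'E'
from h import *
s=sense();a=grab_frame("wrist")[200:310,200:320];b=grab_frame("scene")[125:185,225:305]
a=cv2.resize(a,(480,440),interpolation=3);b=cv2.resize(b,(320,440),interpolation=3)
C=cam("wrist",s);R=Rn.from_euler("xyz",s["eef_rot"]).as_matrix()
print("tcp px",proj(C,s["position"]),"gp px",proj(C,s["position"]-18.7*R[:,2]), "scene tcp",proj(cam("scene"),s["position"]),"gp",proj(cam("scene"),s["position"]-18.7*R[:,2]))
m=np.hstack([a,b]);cv2.imwrite("pics/m4.png",cv2.convertScaleAbs(m[...,::-1],alpha=1.8))
E
```

```text
tcp px [258.27240501 221.31004255] gp px [258.31144798 231.95666042] scene tcp [269.2108668 159.4386617] gp [269.41744226 153.96534358]
```

View pics/m4.png

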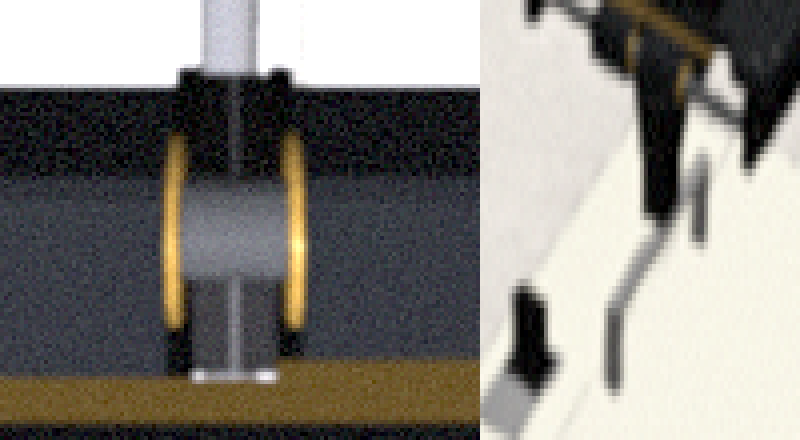

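The shut fingers meet each other just above the bar: the tips show at scene row 154, where the grasp point should project, so they end about 18 mm short of the nominal TCP. I'll probe down onto the bar with shut fingers to get the true height offset.

```bash

python3 -m handwheel '[[[0,0,0],[0,0,0.1],255],[[0,0,0],[0,0,0.1],255],[[0,0,0],[0,0,0.1],255],[[0,0,0],[0,0,0.05],255],[[0,0,0],[0,0,0],255]]' |grep -E "posi|wrist"
python3 -m handwheel '[[[0,0,0],[0,0,0.05],255],[[0,0,0],[0,0,0.05],255],[[0,0,0],[0,0,0.05],255],[[0,0,0],[0,0,0],255],[[0,0,0],[0,0,0],255]]'|grep -E "posi|wrist"
python3 -m handwheel '[[[0,0,0],[0,0,0.05],255],[[0,0,0],[0,0,0.05],255],[[0,0,0],[0,0,0.05],255],[[0,0,0],[0,0,0],255],[[0,0,0],[0,0,0],255]]'|grep -E "posi|wrist"
```

```text
position: [521.9, 101.8, 159.0]
wrist_force: [-0.6, -0.3, -0.3]
position: [522.1, 101.9, 158.4]
wrist_force: [-2.8, -0.5, 5.2]
position: [522.2, 101.9, 158.3]
wrist_force: [-3.9, -0.2, 11.1]
```

Contact comes at a TCP reading of 158.4, while the bar's top is at 181, so the real tips stand about 22 mm above the reading. I'll back up, open partly, go 20 mm lower than before, and close.

```bash

python3 -m handwheel '[[[0,0,0],[0,0,-0.6],255],[[0,0,0],[0,0,-0.6],255],[[0,0,0],[0,0,0],100],[[0,0,0],[0,0,0],100],[[0,0,0],[0,0,0],100]]' 15 |grep -E "posi|wrist|open"
python3 -m handwheel '[[[0,0,0],[0,0,0],100],[[0,0,0],[0,0,0],100],[[0,0,0],[0,0,0],100],[[0,0,0],[0,0,0],100],[[0,0,0],[0,0,0],100]]'|grep -E "posi|wrist|open"
python3 -m handwheel '[[[0,0,0],[0,0,0.8],100],[[0,0,0],[0,0,0.8],100],[[0,0,0],[0,0,0.8],100],[[0,0,0],[0,0,0.6],100],[[0,0,0],[0,0,0],100]]'|grep -E "posi|wrist|open"
python3 -m handwheel '[[[0,0,0],[0,0,0],255],[[0,0,0],[0,0,0],255],[[0,0,0],[0,0,0],255],[[0,0,0],[0,0,0],255],[[0,0,0],[0,0,0],255]]' 15|grep -E "posi|wrist|open|grip"
python3 -m handwheel '[[[0,0,0],[0,0,0],255],[[0,0,0],[0,0,0],255],[[0,0,0],[0,0,0],255],[[0,0,0],[0,0,0],255],[[0,0,0],[0,0,0],255]]' |grep -E "posi|wrist|open|grip"
```

```text
position: [521.8, 101.8, 167.7]
wrist_force: [0.5, -0.2, 0.1]
opening: 0.154
position: [522.0, 101.9, 168.1]
wrist_force: [0.1, 1.1, 0.1]
opening: 0.526
position: [520.7, 101.4, 136.1]
wrist_force: [0.3, 0.2, -0.7]
opening: 0.609
position: [522.2, 102.0, 138.6]
wrist_force: [0.2, -0.3, -0.1]
opening: 0.31
grip_force: 0.0
position: [522.9, 102.1, 138.4]
wrist_force: [3.2, -0.4, -1.8]
opening: 0.107
grip_force: 15.0
```

Gripped (opening 0.107, 15 N). Tugging in small steps.

```bash

python3 -m handwheel '[[[0,0,0],[0,0,-0.05],255],[[0,0,0],[0,0,-0.05],255],[[0,0,0],[0,0,-0.05],255],[[0,0,0],[0,0,0],255],[[0,0,0],[0,0,0],255]]' |grep -E "posi|wrist"
python3 -m handwheel '[[[0,0,0],[0,0,-0.05],255],[[0,0,0],[0,0,-0.05],255],[[0,0,0],[0,0,-0.05],255],[[0,0,0],[0,0,0],255],[[0,0,0],[0,0,0],255]]'|grep -E "posi|wrist"
```

```text
position: [523.3, 102.1, 140.0]
wrist_force: [5.8, -0.4, -3.1]
position: [523.7, 102.2, 141.5]
wrist_force: [6.0, 0.2, -2.8]
```

```bash

python3 -m handwheel '[[[0,0,0],[0,0,-0.05],255],[[0,0,0],[0,0,-0.05],255],[[0,0,0],[0,0,0],255],[[0,0,0],[0,0,0],255],[[0,0,0],[0,0,0],255]]' |grep -E "posi|wrist"
python3 -m handwheel '[[[0,0,0],[0,0,-0.05],255],[[0,0,0],[0,0,-0.05],255],[[0,0,0],[0,0,0],255],[[0,0,0],[0,0,0],255],[[0,0,0],[0,0,0],255]]' |grep -E "posi|wrist"
```

```text
position: [524.0, 102.3, 142.6]
wrist_force: [7.5, 0.0, -3.7]
position: [524.4, 102.3, 143.6]
wrist_force: [8.9, -0.6, -4.1]
```

The bar rose 5 mm with about 4 N, and x drifted by just what the hinge arc gives, so the cover seems free. I'll follow the arc (turn −x, shift −z) in small rows, watching the force.

```bash

python3 -m handwheel '[[[-0.01,0,0],[0,-0.04,-0.17],255],[[-0.01,0,0],[0,-0.04,-0.17],255],[[-0.01,0,0],[0,-0.04,-0.17],255],[[-0.01,0,0],[0,-0.04,-0.17],255],[[0,0,0],[0,0,0],255]]' |grep -E "posi|wrist|open|grip|rot"
python3 -m handwheel '[[[-0.015,0,0],[0,-0.02,-0.26],255],[[-0.015,0,0],[0,-0.02,-0.26],255],[[-0.015,0,0],[0,-0.02,-0.26],255],[[-0.015,0,0],[0,-0.02,-0.26],255],[[0,0,0],[0,0,0],255]]' |grep -E "posi|wrist|open|grip|rot"
python3 - <<'E'
from h import *
a=grab_frame("scene")[110:240,200:360];c=grab_frame("side")[165:295,190:350]
m=cv2.resize(np.hstack([a,c]),(800,325),interpolation=3);cv2.imwrite("pics/m5.png",cv2.convertScaleAbs(m[...,::-1],alpha=1.5))
E
```

```text
position: [524.8, 102.4, 150.0]
eef_rot: [3.103, 0.0, -1.422]
wrist_force: [5.4, -0.8, -4.2]
opening: 0.109
grip_force: 15.0
position: [526.2, 102.6, 160.3]
eef_rot: [3.043, 0.0, -1.422]
wrist_force: [5.4, -0.9, -3.7]
opening: 0.104
grip_force: 15.0
```

View pics/m5.png

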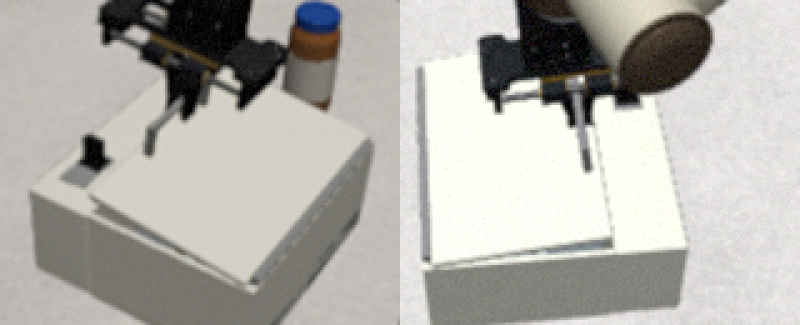

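The cover is coming up freely (about 0.125 rad) with the tab still at its original spot, so it was not caught and the catch needs no move. I'll carry on up the arc with little further tilt, letting the bar turn in the fingers, and work out the tool-axis shifts.

```bash
cat > arc.py <<'E'
import numpy as np
L=37.6; N=7
f=lambda p:np.array([-180.9*np.cos(np.radians(14.7)+p),180.9*np.sin(np.radians(14.7)+p)])
def tcp(p,t): return f(p)+L*np.array([-np.sin(t),-np.cos(t)])
ph=np.linspace(.126,1.02,N*5+1);ta=np.linspace(.098,.36,N*5+1)
for k in range(N):
    r=[]
    for i in range(5*k,5*k+5):
        d=tcp(ph[i+1],ta[i+1])-tcp(ph[i],ta[i]);t=(ta[i]+ta[i+1])/2
        z=np.array([-np.sin(t),-np.cos(t)]);y=np.array([-np.cos(t),np.sin(t)])
        r.append([d@y/10,d@z/10])
    print(k,"turn",-(ta[1]-ta[0]).round(4),np.round(r,2).tolist(),"phi",ph[5*k+5].round(2),(tcp(ph[5*k+5],ta[5*k+5])-tcp(.126,.098)).round(1))
E
python3 arc.py
```

```text
0 turn -0.0075 [[-0.11, -0.44], [-0.11, -0.44], [-0.12, -0.44], [-0.13, -0.43], [-0.14, -0.43]] phi 0.25 [ 8.6 21. ]
1 turn -0.0075 [[-0.14, -0.43], [-0.15, -0.43], [-0.16, -0.42], [-0.17, -0.42], [-0.18, -0.41]] phi 0.38 [19.7 40.6]
2 turn -0.0075 [[-0.18, -0.41], [-0.19, -0.41], [-0.2, -0.4], [-0.2, -0.4], [-0.21, -0.39]] phi 0.51 [33.2 58.5]
3 turn -0.0075 [[-0.22, -0.39], [-0.23, -0.39], [-0.23, -0.38], [-0.24, -0.38], [-0.25, -0.37]] phi 0.64 [48.9 74.4]
4 turn -0.0075 [[-0.25, -0.37], [-0.26, -0.36], [-0.27, -0.36], [-0.27, -0.35], [-0.28, -0.35]] phi 0.76 [66.4 88.1]
5 turn -0.0075 [[-0.29, -0.34], [-0.29, -0.33], [-0.3, -0.33], [-0.3, -0.32], [-0.31, -0.32]] phi 0.89 [85.5 99.3]
6 turn -0.0075 [[-0.31, -0.31], [-0.32, -0.3], [-0.33, -0.3], [-0.33, -0.29], [-0.34, -0.28]] phi 1.02 [105.8 107.8]
```

```bash

python3 -m handwheel '[[[-0.0075,0,0],[0,-0.12,-0.44],255],[[-0.0075,0,0],[0,-0.13,-0.44],255],[[-0.0075,0,0],[0,-0.14,-0.44],255],[[-0.0075,0,0],[0,-0.14,-0.43],255],[[-0.0075,0,0],[0,-0.14,-0.43],255]]' 20 |grep -E "posi|wrist|open|grip|rot"
python3 -m handwheel '[[[-0.0075,0,0],[0,-0.15,-0.43],255],[[-0.0075,0,0],[0,-0.16,-0.43],255],[[-0.0075,0,0],[0,-0.17,-0.42],255],[[-0.0075,0,0],[0,-0.17,-0.42],255],[[-0.0075,0,0],[0,-0.18,-0.41],255]]'  |grep -E "posi|wrist|open|grip|rot"
```

```text
position: [534.2, 103.7, 180.4]
eef_rot: [3.004, 0.0, -1.422]
wrist_force: [5.3, -1.0, -4.6]
opening: 0.107
grip_force: 20.0
position: [545.3, 105.4, 200.7]
eef_rot: [2.965, 0.0, -1.422]
wrist_force: [4.7, -0.6, -5.7]
opening: 0.107
grip_force: 20.0
```

Forces are steady and the motion follows the plan.

```bash

python3 -m handwheel '[[[-0.0075,0,0],[0,-0.19,-0.41],255],[[-0.0075,0,0],[0,-0.20,-0.41],255],[[-0.0075,0,0],[0,-0.21,-0.40],255],[[-0.0075,0,0],[0,-0.21,-0.40],255],[[-0.0075,0,0],[0,-0.21,-0.39],255]]' |grep -E "posi|wrist|open|grip|rot"
python3 -m handwheel '[[[-0.0075,0,0],[0,-0.22,-0.39],255],[[-0.0075,0,0],[0,-0.23,-0.39],255],[[-0.0075,0,0],[0,-0.23,-0.38],255],[[-0.0075,0,0],[0,-0.24,-0.38],255],[[-0.0075,0,0],[0,-0.25,-0.37],255]]'  |grep -E "posi|wrist|open|grip|rot"
python3 -m handwheel '[[[-0.0075,0,0],[0,-0.25,-0.37],255],[[-0.0075,0,0],[0,-0.26,-0.36],255],[[-0.0075,0,0],[0,-0.27,-0.36],255],[[-0.0075,0,0],[0,-0.27,-0.35],255],[[-0.0075,0,0],[0,-0.28,-0.35],255]]'  |grep -E "posi|wrist|open|grip|rot"
```

```text
position: [558.7, 107.3, 219.0]
eef_rot: [2.927, -0.0, -1.422]
wrist_force: [1.3, -1.3, -6.0]
opening: 0.101
grip_force: 20.0
position: [574.3, 109.6, 235.4]
eef_rot: [2.89, -0.0, -1.422]
wrist_force: [-1.2, 0.6, -0.4]
opening: 0.109
grip_force: 20.0
position: [591.9, 112.2, 249.5]
eef_rot: [2.853, -0.0, -1.421]
wrist_force: [-4.7, -0.4, 4.2]
opening: 0.108
grip_force: 20.0
```

```bash

python3 -m handwheel '[[[-0.0075,0,0],[0,-0.27,-0.36],255],[[-0.0075,0,0],[0,-0.28,-0.35],255],[[-0.0075,0,0],[0,-0.28,-0.35],255],[[-0.0075,0,0],[0,-0.29,-0.34],255],[[-0.0075,0,0],[0,-0.29,-0.34],255]]' |grep -E "posi|wrist|open|grip|rot"
python3 -m handwheel '[[[-0.0075,0,0],[0,-0.30,-0.33],255],[[-0.0075,0,0],[0,-0.31,-0.32],255],[[-0.0075,0,0],[0,-0.31,-0.32],255],[[-0.0075,0,0],[0,-0.32,-0.31],255],[[-0.0075,0,0],[0,-0.32,-0.30],255]]'  |grep -E "posi|wrist|open|grip|rot"
python3 -m handwheel '[[[0,0,0],[0,0,0],255],[[0,0,0],[0,0,0],255],[[0,0,0],[0,0,0],255],[[0,0,0],[0,0,0],255],[[0,0,0],[0,0,0],255]]' |grep -E "posi|wrist|open|grip|rot"
python3 - <<'E'
from h import *
a=grab_frame("scene")[60:240,180:370];c=grab_frame("side")[120:300,170:360]
m=cv2.resize(np.hstack([a,c]),(800,379),interpolation=3);cv2.imwrite("pics/m6.png",cv2.convertScaleAbs(m[...,::-1],alpha=1.5))
s=sense();R=Rn.from_euler("xyz",s["eef_rot"]).as_matrix();print("bar est",s["position"]-37.6*R[:,2])
E
```

```text
position: [611.0, 115.1, 261.2]
eef_rot: [2.816, -0.0, -1.422]
wrist_force: [-4.2, -0.9, 2.2]
opening: 0.108
grip_force: 20.0
position: [630.9, 118.1, 270.1]
eef_rot: [2.779, -0.0, -1.422]
wrist_force: [-1.6, -1.9, -0.5]
opening: 0.107
grip_force: 20.0
position: [630.2, 118.0, 269.9]
eef_rot: [2.779, 0.0, -1.422]
wrist_force: [-1.2, -1.9, -1.4]
opening: 0.107
grip_force: 20.0
bar est [643.33271531 120.04074953 305.09933805]
```

View pics/m6.png

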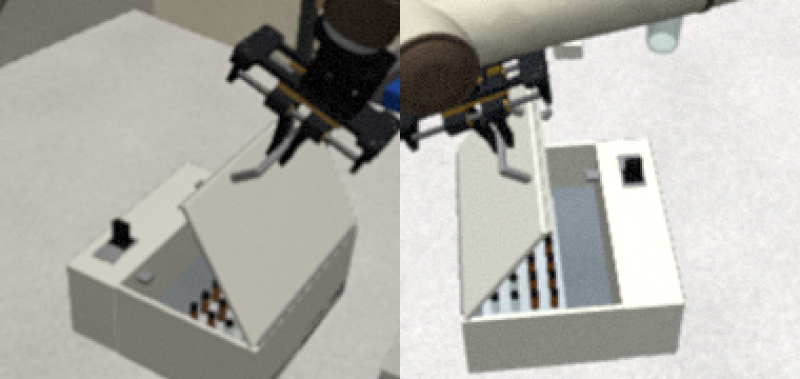

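The picture shows the cover held open by its bar at about 1.0 rad, with the bar between the fingers. The tab is in its original place, and the arm is still. Handing in.

```bash
python3 -c "
from cell import *
print(workorder.sign_off())"
```

```text
the job is handed in; nothing more can be done
None
```

The tug showed the cover was not caught, so I left the catch as it stood and lifted the cover by its bar to about 1.0 rad (57°), where the gripper is still holding it; I handed the job in, but the sign-off gave no verdict.

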